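Put four mixed-up casting rings on their own sprue formers

TASK

The four casting rings were set out on the wrong sprue formers. Change them round so that each ring stands upright on the former made for its size, fully down in the seat around the wax pattern; stand a ring aside on the bare mat when its place is still taken. Do not disturb the bottle or the pot with the green lid.

Things in the scene. Friction and masses are not known exactly. Their poses are not given: they have to be found in the camera images.
- ring_62_centre (a point): The largest of four plain casting rings: an upright open tube, 62 mm outside diameter, 60 mm high, wall about 3 mm, round and light (under 0.15 kg). The point is its centre, on the axis, 30 mm above its lower edge; z is its axis. It is loose and can be taken from above across its diameter.
- ring_52_centre (a point): The second largest of four plain casting rings: an upright open tube, 52 mm outside diameter, 55 mm high, wall about 3 mm, round and light (under 0.15 kg). The point is its centre, on the axis, 27.5 mm above its lower edge; z is its axis. It is loose and can be taken from above across its diameter.
- ring_42_centre (a point): The second smallest of four plain casting rings: an upright open tube, 42 mm outside diameter, 50 mm high, wall about 3 mm, round and light (under 0.15 kg). The point is its centre, on the axis, 25 mm above its lower edge; z is its axis. It is loose and can be taken from above across its diameter.
- ring_32_centre (a point): The smallest of four plain casting rings: an upright open tube, 32 mm outside diameter, 40 mm high, wall about 3 mm, round and light (under 0.15 kg). The point is its centre, on the axis, 20 mm above its lower edge; z is its axis. It is loose and can be taken from above across its diameter.
- seat_62 (a point): Sprue former for the 62 mm ring: dark rubber disc held fast to the mat, 96 mm across, 11 mm high; the seat in its top is 68 mm wide, 6 mm deep, with a bevelled lip. In its middle a hill with a wax pattern (four crowns in a cluster, 23 mm across), its top 25 mm above the seat floor. Point: centre of the seat floor, 5 mm above the mat; z up. A smaller ring stands loose in the seat at first.
- seat_52 (a point): Sprue former for the 52 mm ring: dark rubber disc held fast to the mat, 86 mm across, 11 mm high; the seat in its top is 58 mm wide, 6 mm deep, with a bevelled lip. In its middle a hill with a wax pattern (three crowns in a cluster, 18 mm across), its top 25 mm above the seat floor. Point: centre of the seat floor, 5 mm above the mat; z up. A smaller ring stands loose in the seat at first.
- seat_42 (a point): Sprue former for the 42 mm ring: dark rubber disc held fast to the mat, 80 mm across, 11 mm high; the seat in its top is 46 mm wide, 6 mm deep, with a bevelled lip. In its middle a hill with a wax pattern (two crowns side by side, 18 mm long), its top 25 mm above the seat floor. Point: centre of the seat floor, 5 mm above the mat; z up. A bigger ring stands on its rim at first.
- seat_32 (a point): Sprue former for the 32 mm ring: dark rubber disc held fast to the mat, 69 mm across, 11 mm high; the seat in its top is 38 mm wide, 6 mm deep, with a bevelled lip. In its middle a hill with a wax pattern (one crown, 10 mm wide), its top 25 mm above the seat floor. Point: centre of the seat floor, 5 mm above the mat; z up. A bigger ring stands on its rim at first.
- bottle: Bystander: small round bottle with a black screw cap, 39 mm diameter, 76 mm high, loose, at the back of the mat. Origin at the centre of its underside. Formers and bottle stand on a grey-blue bench mat, top 10 mm above the bench, from 0.40 to 0.62 m ahead of the robot and 0.38 m to either side; the mat is otherwise bare, so a ring can be stood aside anywhere on it.
- pot: Bystander: squat round pot with a green lid, 73 mm diameter, 71 mm high, loose, on the bench to the right of the mat. Origin at the centre of its underside.
There are look-alikes about, which are no part of the job. What is shaped like the part that bears ring_42_centre but red is not meant.

How it is judged:
By the outcome, as a careful person would: the job done as asked, in the order asked, and still so for the second after the job is handed in, with the robot touching nothing.
It also fails if it takes over 147 s, if anything falls off the work surface, if the arm or the gripper's body presses on something with over 40 N, if the wrist force passes 120 N, or if a joint passes its speed limit or range.

ROBOT

A 6-joint arm with a two-finger parallel gripper is mounted at the origin on a cart in front of the work surface, level with it; the furniture and walls round the work are solid. World frame = base frame: x ahead of the robot, y to its left, z up, the work surface at z = 0. Lengths are in mm, angles in rad, forces in N, time in s.
With the tool pointing down it reaches from about 275 to 750 mm from the base axis. Payload 10.2 kg.
Tool frame: the origin (TCP) lies on the centre line of the jaws, within the pads' length; the fingertips stand 17 mm ahead of it and the grasp point (between the pads) lies 2 mm behind it; z points along the fingers, y is the line along which they close (so a half turn about z gives the same grasp; the last joint's range is limited). The gripper opens to 85 mm and grips with 20 to 120 N. Pads are 22 mm wide; open, the fingers measure 114 mm over their backs; the gripper's body (76 mm by 85 mm) begins 54 mm behind the grasp point. The pads swing forward as they close: fully open they stand 13 mm farther back than shut.
Start: joints at [0.93, 0.313, 1.498, -0, 1.331, -0.223], TCP at [213.032, 479.842, 248.294] pointing down, gripper open.
Joint ranges: [-2.94, 2.94], [-0.97, 2.17], [0.19, 2.56], [-1.23, 4.37], [0.02, 3.11], [-2.88, 2.88]. Speed limits (rad/s): [2.39, 2.39, 3.01, 3.14, 3.14, 3.14].

INTERFACE

Orientations are given as a unit quaternion [w, x, y, z].
In Python, from rig import ctrl gives the robot as it stands. The module is installed in compiled form; this text tells all that it offers.
- The arm moves only by the shell command python3 -m jog 'ROWS' [FORCE]. ROWS is JSON, a list of rows, each an object with "delta_pos": the shift along the world's x, y, z in mm, a list of three; "angular": the turn, a rotation vector about the world's x, y, z in rad, a list of three; "fingers": the opening, from 0 (shut) to 1 (fully open). In form: [{"delta_pos": [tx, ty, tz], "angular": [rx, ry, rz], "fingers": fingers}, ...]. A call has 1 to 10 rows; each row is the pose to reach, as a shift and turn from the pose commanded when the call began; what a row does not reach only later rows make up. A row lasts 1/8 s, in which the tool goes at most 62.5 mm and 10.7 degrees, less where a joint would pass 70% of its speed; a pose out of reach is approached as far as the arm can. A call with a gripper value outside its range is refused whole. The fingers move at their own pace and stop on an object; FORCE is the grip in N (left out, the last holds). Time passes only in rows, so rows that repeat a pose let the fingers close. It gives the time, the measured TCP pose, the force, the opening and the grip force at its end, in the units of the state.
- ctrl.sense(): the state, without advancing time (a new reading comes with each control period).
- ctrl.capture(name): name is "side" or "top" or "wrist"; returns a dict with "pixels" (480x640x3 uint8, blue, green, red), "fx", "fy", "cx", "cy" (pixels), "R" (3x3) and "t" (3): a world point X has camera coordinates R X + t. Camera axes: x right, y down, z forward; pixel columns grow to the right and rows downward; lengths in mm; the calibration is good to about 2 mm. A picture is of the moment at which its call begins. There is no depth.
- ctrl.finish_job(): hands the job in; it is judged then, once.
The state is a dict: "time_s": time; "joints": joint angles; "dq": joint speeds; "tau": joint torques, N m; "eef_pos": TCP position; "ee_rot": TCP orientation; "force": force on the tool from outside, world axes, zero at the start; "wrist_torque": the same for the moment, N m; "grip_width": opening from 0.0 (shut) to 1.0 (fully open); "grip_force": force on a finger pad.
Only numpy, scipy, OpenCV 4.12 (cv2) and the standard library are available. Lean on these libraries where they do the work, as an engineer would, in place of code of your own. Each camera call takes 0.05 s, during which the arm holds its last target. There are 200 camera calls.

## Working session

There is one attempt and no reset: what is moved stays moved. The work goes in short steps, Python scripts to look and compute and a shell command to move; the robot and the scene stay as the last step left them, time stands still between calls to the robot, and variables do not carry over. Pictures are saved under pics/ and viewed, at most 14 in all, crops included, and the job is handed in when it is done.

```bash
mkdir -p pics; cat > h.py <<'E'
import numpy as np, cv2
from rig import ctrl
def cap(n,f):
    c=ctrl.capture(n); cv2.imwrite('pics/'+f+'.png',c['pixels']); np.savez('pics/'+f,**{k:np.array(c[k]) for k in c}); return c
def ray(c,u,v,z):
    R=np.array(c['R']);t=np.array(c['t']).ravel(); C=-R.T@t
    d=R.T@np.array([(u-c['cx'])/c['fx'],(v-c['cy'])/c['fy'],1]); return C+d*(z-C[2])/d[2]
def proj(c,X):
    p=np.array(c['R'])@np.array(X)+np.array(c['t']).ravel(); return np.array([c['fx']*p[0]/p[2]+c['cx'],c['fy']*p[1]/p[2]+c['cy']])
E
python3 - <<'E'
from h import *
for n in('top','side'):
    c=cap(n,n+'0'); R=np.array(c['R']);print(n,-R.T@np.array(c['t']).ravel(),R[2],c['fx'])
print(ctrl.sense())
E
```

```text
top [ 448.13183554    5.57002172 1541.24682786] [ 0.06509579 -0.01424921 -0.99777728] 573.5205297585505
side [ 242.27227784 1355.41652147  855.31336301] [ 0.18597956 -0.85044602 -0.49209061] 529.0308514311563
{'time_s': 0.1, 'joints': array([ 9.29611454e-01,  3.13408468e-01,  1.49835468e+00, -7.01391635e-06,
        1.33095675e+00, -2.23429152e-01]), 'dq': array([-0.00049867, -0.00107959, -0.00228057,  0.00030673,  0.00023649,
        0.00050667]), 'tau': array([ 2.23851297e-03, -4.12903655e+01, -2.60141855e+01, -2.20162487e-04,
        3.04335968e-03,  2.04188768e-05]), 'eef_pos': array([212.90310209, 479.67647976, 247.78732263]), 'ee_rot': array([-2.33045710e-04,  2.07361431e-01,  9.78264238e-01, -5.13195895e-04]), 'force': array([0.00307407, 0.33145584, 0.08856257]), 'wrist_torque': array([ 0.0200677 , -0.04165689,  0.045201  ]), 'grip_force': 0.0, 'grip_width': 1.001170425754599}
```

View pics/top0.png

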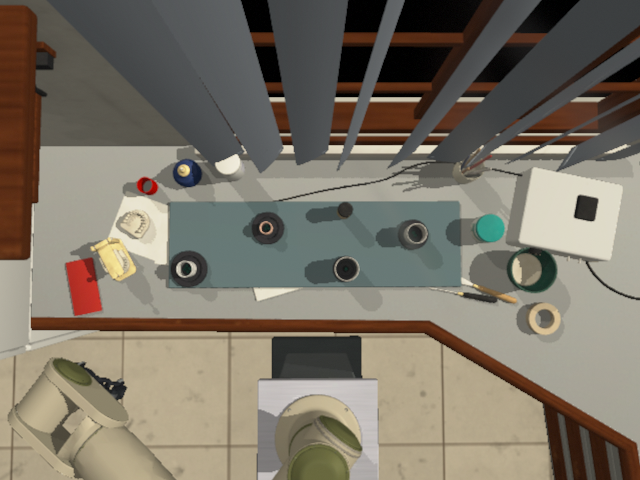

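View pics/side0.png

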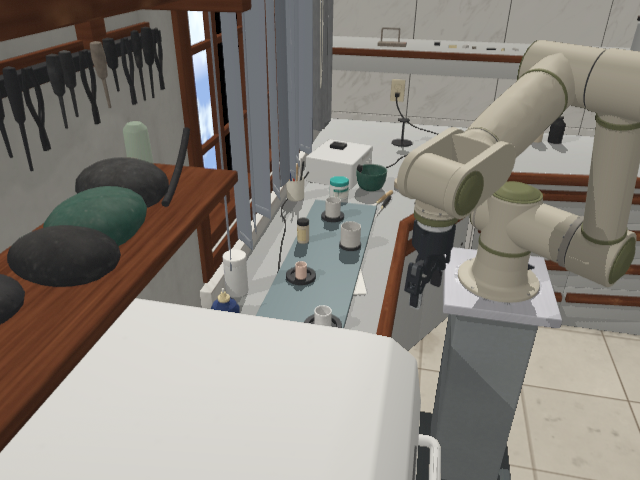

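The top picture shows four formers with rings at (187,268), (267,228), (346,268) and (414,234). The bottle is at (345,210) and the pot at (489,228). Look-alikes are the red ring at (147,186), the tan ring at (544,319) and the green cup at (531,269). The side picture confirms these rings on the mat, with a pinkish ring at (301,270).

```bash
python3 - <<'E'
from h import *
c=np.load('pics/top0.npz'); im=c['pixels']
t=[]
for u,v in((187,268),(267,228),(346,268),(414,234)):
    t.append(cv2.resize(im[v-25:v+25,u-30:u+30],(390,290),interpolation=cv2.INTER_CUBIC))
    print(ray(c,u,v,20).round())
cv2.imwrite('pics/crop0.png',np.vstack([np.hstack(t[:2]),np.hstack(t[2:])]))
E
```

```text
[448. 341.  20.]
[553. 130.  20.]
[446. -79.  20.]
[ 535. -261.   20.]
```

View pics/crop0.png

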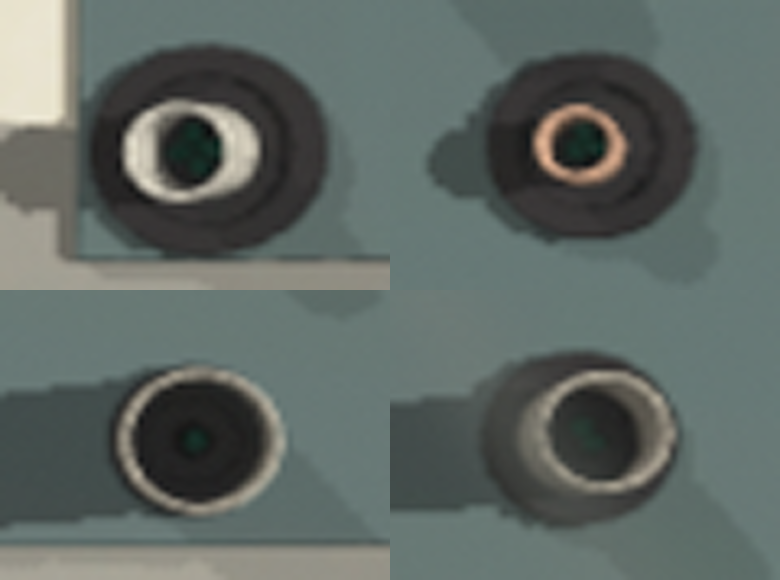

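Candidates:
- Ring 42 is white, at (187,268), in the 96 mm former, so that is seat_62.
- Ring 32 is pinkish, at (267,228), in the 86 mm former, so that is seat_52.
- Ring 62 is at (346,268) and hides its former, so that is seat_32.
- Ring 52 is at (414,234), on seat_42.
- Not meant: the red ring at (147,186), the tan ring at (544,319) and the green cup at (531,269).

The crop agrees with these sizes. I'll stand ring 42 aside, then move 62, 32, 52 and 42 in that order.

```bash
python3 -m jog '[{"delta_pos":[60,-36,0],"angular":[0,0,0.14],"fingers":1},{"delta_pos":[120,-72,0],"angular":[0,0,0.28],"fingers":1},{"delta_pos":[175,-108,0],"angular":[0,0,0.417],"fingers":1},{"delta_pos":[233,-144,0],"angular":[0,0,0.417],"fingers":1},{"delta_pos":[233,-144,0],"angular":[0,0,0.417],"fingers":1},{"delta_pos":[233,-144,0],"angular":[0,0,0.417],"fingers":1},{"delta_pos":[233,-144,0],"angular":[0,0,0.417],"fingers":1}]' 30
python3 - <<'E'
from h import *
c=cap('wrist','w1'); R=np.array(c['R']);print(-R.T@np.array(c['t']).ravel(),R,c['fx'])
E
```

```text
time_s: 0.98
eef_pos: [444.9, 336.7, 248.2]
ee_rot: [-0.0, -0.0, 1.0, 0.0]
force: [0.4, 0.4, -0.1]
grip_width: 1.0
grip_force: 0.0
[361.85452912 337.05933893 374.32846073] [[ 2.09809623e-05  9.99999998e-01  6.41635231e-05]
 [ 9.45685921e-01 -4.06997905e-05  3.25081740e-01]
 [ 3.25081742e-01  5.38580127e-05 -9.45685919e-01]] 370.73641421054936
```

View pics/w1.png

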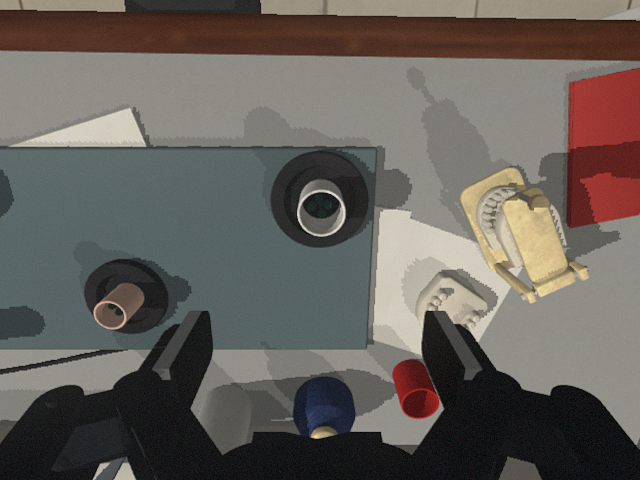

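The wrist picture shows ring 42 at (322,210) on former (320,199), ring 32 at about (118,307) on former (125,297), and the red decoy at (415,388). Next I'll slide the camera so that it is nearly over former A for a nadir view, which also gives a second view for heights.

```bash
python3 -m jog '[{"delta_pos":[50,0,0],"angular":[0,0,0],"fingers":1},{"delta_pos":[90,0,0],"angular":[0,0,0],"fingers":1},{"delta_pos":[90,0,0],"angular":[0,0,0],"fingers":1},{"delta_pos":[90,0,0],"angular":[0,0,0],"fingers":1}]' | head -2
cat >> h.py <<'E'
def cen(c):
    R=np.array(c['R']);return -R.T@np.array(c['t']).ravel()
def blob(mask,u,v,w=5):
    cs,_=cv2.findContours(mask.astype(np.uint8),cv2.RETR_EXTERNAL,cv2.CHAIN_APPROX_NONE)
    cs=[k for k in cs if len(k)>30]
    k=min(cs,key=lambda k:-cv2.pointPolygonTest(k,(float(u),float(v)),True)); return cv2.convexHull(k)[:,0,:].astype(float)
def circ(P): # algebraic circle fit
    A=np.c_[2*P,np.ones(len(P))];s=np.linalg.lstsq(A,(P**2).sum(1),rcond=None)[0];return s[0],s[1],np.sqrt(s[2]+s[0]**2+s[1]**2)
def dense(c,m,u,v,z):
    cs,_=cv2.findContours(m.astype(np.uint8),cv2.RETR_EXTERNAL,cv2.CHAIN_APPROX_NONE)
    cs=[k for k in cs if len(k)>30]
    k=min(cs,key=lambda k:-cv2.pointPolygonTest(k,(float(u),float(v)),True))
    h=cv2.convexHull(k); P=np.array([p for p in k[:,0,:] if abs(cv2.pointPolygonTest(h,(float(p[0]),float(p[1])),True))<1.5],float)
    return np.array([ray(c,a,b,z)[:2] for a,b in P]),P
def masks(c):
    im=c['pixels'];h=cv2.cvtColor(im,cv2.COLOR_BGR2HSV).astype(int)
    return h
E
python3 - <<'E'
from h import *
c=cap('wrist','w2');print(cen(c).round(1))
h=masks(c)
for p in((448,341,40),(448,341,11),(448,390,10),(448,320,20),(448,305,20),(415,341,20)): 
    u,v=proj(c,p).astype(int); print(p,u,v,h[v,u])
E
```

```text
time_s: 1.52
eef_pos: [534.9, 336.7, 248.3]
[451.8 337.1 374.4]
(448, 341, 40) 321 104 [80 75 41]
(448, 341, 11) 321 105 [83 44 46]
(448, 390, 10) 373 105 [83 32 64]
(448, 320, 20) 297 105 [ 19  17 205]
(448, 305, 20) 281 105 [143  28  36]
(415, 341, 20) 321 65 [165  29  53]
```

View pics/w2.png

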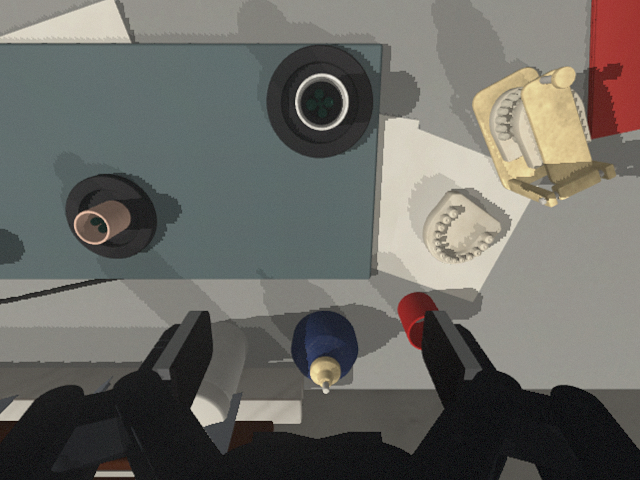

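```bash
cat >> h.py <<'E'
def meas(c,x,y,zt,d=110,rv=100,show=None):
    im=c['pixels'].astype(int);B,G,R=im[...,0],im[...,1],im[...,2];V=im.max(2)
    u,v=proj(c,(x,y,(zt+15)/2)); yy,xx=np.mgrid[:480,:640]; k=370/350*d/2
    near=(np.hypot(xx-u,yy-v)<k)
    former=near&(R>G-5)&(V<85); former=cv2.morphologyEx(former.astype(np.uint8),cv2.MORPH_OPEN,np.ones((3,3)))
    a,_=dense(c,former,u,v,21); 
    out={'former':np.round(circ(a),1)}
    ring=near&(V>rv)&(R>=G)
    n,l,s,_=cv2.connectedComponentsWithStats(ring.astype(np.uint8)); i=1+np.argmax(s[1:,4])
    a,P=dense(c,l==i,*proj(c,(x,y,zt)),zt); out['ring']=np.round(circ(a),1); out['px']=np.r_[P.min(0),P.max(0)]
    return out
E
python3 - <<'E'
from h import *
w1=np.load('pics/w1.npz');w2=np.load('pics/w2.npz')
print(meas(w2,447,339,65)); print(meas(w1,447,339,65)); print(meas(w2,553,130,55));print(meas(w1,553,130,55))
E
```

```text
{'former': array([446.7, 339.6,  47.1]), 'ring': array([446.2, 340.8,  20.9]), 'px': array([295.,  73., 348., 130.])}
{'former': array([445.8, 339.7,  47.3]), 'ring': array([443.5, 340. ,  22.2]), 'px': array([297., 180., 345., 236.])}
{'former': array([552.5, 133.6,  43.3]), 'ring': array([545.7, 143.2,  23.3]), 'px': array([ 74., 202., 129., 244.])}
{'former': array([551.1, 133.9,  43.5]), 'ring': array([544.7, 143.4,  23.4]), 'px': array([ 93., 284., 143., 329.])}
```

```bash
python3 - <<'E'
from h import *
w1=np.load('pics/w1.npz');w2=np.load('pics/w2.npz')
def hgt(u1,v1,u2,v2):
    return min((abs(ray(w1,u1,v1,z)[0]-ray(w2,u2,v2,z)[0]),z,ray(w1,u1,v1,z)[0]) for z in np.arange(0,120,1.))
print('A far rim',hgt(322,236.5,322,130.5),'B far rim',hgt(118,329.5,98,244.5))
E
python3 -m jog '[{"delta_pos":[-45,2,-40],"angular":[0,0,0],"fingers":1},{"delta_pos":[-89,4,-80],"angular":[0,0,0],"fingers":1},{"delta_pos":[-89,4,-130],"angular":[0,0,0],"fingers":1},{"delta_pos":[-89,4,-160],"angular":[0,0,0],"fingers":1},{"delta_pos":[-89,4,-160],"angular":[0,0,0],"fingers":1}]' 30|head -3
```

```text
A far rim (np.float64(0.027438070234723), np.float64(65.0), np.float64(467.5700570924062)) B far rim (np.float64(0.09823568954311668), np.float64(55.0), np.float64(568.8715290738623))
time_s: 2.2
eef_pos: [445.3, 339.8, 87.3]
ee_rot: [-0.002, -0.0, 1.0, -0.001]
```

```bash
python3 -m jog '[{"delta_pos":[0,0,-20],"angular":[0,0,0],"fingers":1},{"delta_pos":[0,0,-34],"angular":[0,0,0],"fingers":1},{"delta_pos":[0,0,-34],"angular":[0,0,0],"fingers":1},{"delta_pos":[0,0,-34],"angular":[0,0,0],"fingers":0.3},{"delta_pos":[0,0,-34],"angular":[0,0,0],"fingers":0.3},{"delta_pos":[0,0,-34],"angular":[0,0,0],"fingers":0.3},{"delta_pos":[0,0,-34],"angular":[0,0,0],"fingers":0.3},{"delta_pos":[0,0,-34],"angular":[0,0,0],"fingers":0.3}]' 30
```

```text
time_s: 3.2
eef_pos: [447.3, 340.1, 54.8]
ee_rot: [0.0, 0.0, 1.0, 0.0]
force: [-0.3, 1.4, 5.6]
grip_width: 0.472
grip_force: 34.2
```

```bash
python3 -m jog '[{"delta_pos":[0,0,40],"angular":[0,0,0],"fingers":0.3},{"delta_pos":[0,0,90],"angular":[0,0,0],"fingers":0.3},{"delta_pos":[0,-50,110],"angular":[0,0,0],"fingers":0.3},{"delta_pos":[0,-110,110],"angular":[0,0,0],"fingers":0.3},{"delta_pos":[0,-170,110],"angular":[0,0,0],"fingers":0.3},{"delta_pos":[0,-230,110],"angular":[0,0,0],"fingers":0.3},{"delta_pos":[0,-290,110],"angular":[0,0,0],"fingers":0.3},{"delta_pos":[0,-350,110],"angular":[0,0,0],"fingers":0.3},{"delta_pos":[0,-410,110],"angular":[0,0,0],"fingers":0.3},{"delta_pos":[0,-470,110],"angular":[0,0,0],"fingers":0.3}]'
python3 -m jog '[{"delta_pos":[3,-60,0],"angular":[0,0,0],"fingers":0.3},{"delta_pos":[3,-60,-50],"angular":[0,0,0],"fingers":0.3},{"delta_pos":[3,-60,-90],"angular":[0,0,0],"fingers":0.3},{"delta_pos":[3,-60,-108],"angular":[0,0,0],"fingers":0.3},{"delta_pos":[3,-60,-114],"angular":[0,0,0],"fingers":0.3},{"delta_pos":[3,-60,-114],"angular":[0,0,0],"fingers":0.3},{"delta_pos":[3,-60,-114],"angular":[0,0,0],"fingers":0.3}]'
```

```text
time_s: 4.45
eef_pos: [446.4, -132.1, 164.1]
ee_rot: [-0.0, 0.0, 1.0, 0.0]
force: [1.6, 0.2, 0.1]
grip_width: 0.477
grip_force: 33.6
time_s: 5.32
eef_pos: [450.3, -190.4, 50.8]
ee_rot: [0.0, 0.0, 1.0, -0.0]
force: [-0.4, -0.2, -0.8]
grip_width: 0.471
grip_force: 33.6
```

```bash
python3 -m jog '[{"delta_pos":[0,0,-1],"angular":[0,0,0],"fingers":0.3},{"delta_pos":[0,0,-1],"angular":[0,0,0],"fingers":0.7},{"delta_pos":[0,0,-1],"angular":[0,0,0],"fingers":1},{"delta_pos":[0,0,-1],"angular":[0,0,0],"fingers":1},{"delta_pos":[0,0,40],"angular":[0,0,0],"fingers":1},{"delta_pos":[0,0,100],"angular":[0,0,0],"fingers":1},{"delta_pos":[0,30,155],"angular":[0,0,0],"fingers":1},{"delta_pos":[40,60,198],"angular":[0,0,0],"fingers":1},{"delta_pos":[85,90,198],"angular":[0,0,0],"fingers":1},{"delta_pos":[85,90,198],"angular":[0,0,0],"fingers":1}]'
python3 -m jog '[{"delta_pos":[0,0,0],"angular":[0,0,0],"fingers":1},{"delta_pos":[0,0,0],"angular":[0,0,0],"fingers":1}]'|head -2
python3 - <<'E'
from h import *
c=cap('wrist','w3');print(cen(c).round(1))
E
```

```text
time_s: 6.58
eef_pos: [536.7, -98.2, 248.1]
ee_rot: [0.0, -0.001, 1.0, 0.0]
force: [-0.3, -0.5, -1.4]
grip_width: 1.0
grip_force: 0.0
time_s: 6.82
eef_pos: [534.4, -100.8, 248.2]
[ 451.3 -100.2  374.3]
```

View pics/w3.png

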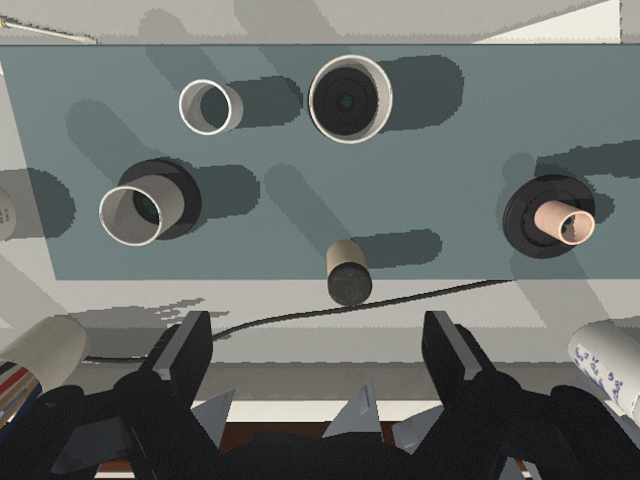

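The picture shows ring 62 at (350,98), ring 42 standing aside at (211,107), ring 52 leaning in perspective at (140,205), and the bottle at (349,275).

```bash
python3 -m jog '[{"delta_pos":[-45,12,-30],"angular":[0,0,0],"fingers":1},{"delta_pos":[-89,22,-60],"angular":[0,0,0],"fingers":1},{"delta_pos":[-89,22,-90],"angular":[0,0,0],"fingers":1},{"delta_pos":[-89,22,-90],"angular":[0,0,0],"fingers":1},{"delta_pos":[-89,22,-90],"angular":[0,0,0],"fingers":1}]'|head -2
cat >> h.py <<'E'
def rim(c,x,y,zt,d=110,rv=100):
    im=c['pixels'].astype(int);G,R=im[...,1],im[...,2];V=im.max(2)
    u,v=proj(c,(x,y,zt)); yy,xx=np.mgrid[:480,:640]; D=(cen(c)[2]-zt); k=370/D*d/2
    ring=(np.hypot(xx-u,yy-v)<k)&(V>rv)&(R>=G)
    n,l,s,_=cv2.connectedComponentsWithStats(ring.astype(np.uint8)); i=1+np.argmax(s[1:,4])
    a,P=dense(c,l==i,u,v,zt); return np.round(circ(a),1),np.r_[P.min(0),P.max(0)],P
def hgt2(c1,p1,c2,p2):
    return min((abs(ray(c1,*p1,z)[0]-ray(c2,*p2,z)[0]),z,ray(c1,*p1,z)[0]) for z in np.arange(0,120,1.))[1:]
E
python3 - <<'E'
from h import *
w3=np.load('pics/w3.npz');c=cap('wrist','w4')
a,b,_=rim(w3,447,-79,81);print(a,b);a2,b2,_=rim(c,447,-79,81);print(a2,b2)
print(hgt2(w3,(350,b[3]+.5),c,(340,b2[3]+.5)))
print('42',rim(w3,450,-190,60,80)[:2],'52',rim(w3,535,-261,76)[:2])
E
```

```text
time_s: 7.5
eef_pos: [446.7, -78.7, 159.5]
[444.8 -75.3  30.7] [309.  55. 392. 143.]
[440.4 -75.8  32.9] [270. 184. 374. 300.]
(np.float64(80.0), np.float64(476.05055615033126))
42 (array([ 449.5, -185.7,   22.9]), array([179.,  80., 242., 134.])) 52 (array([ 530.1, -246.5,   31.9]), array([ 99., 182., 183., 245.]))
```

View pics/w4.png

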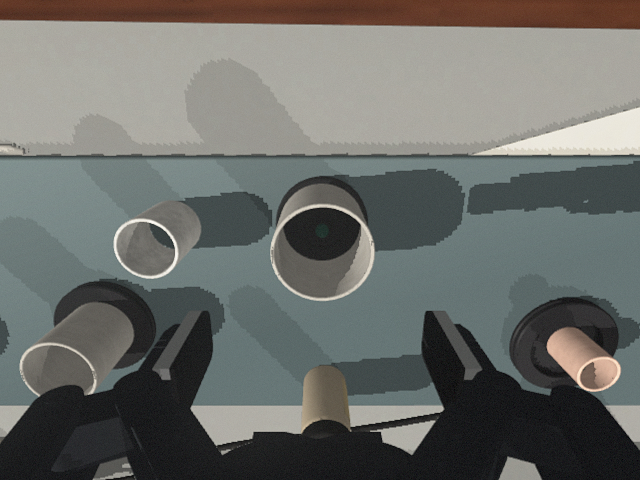

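Ring 62 is at about (445,-75.5) with its top at 80, as expected.

```bash
python3 -m jog '[{"delta_pos":[-1,3,-40],"angular":[0,0,0],"fingers":1},{"delta_pos":[-1,3,-75],"angular":[0,0,0],"fingers":1},{"delta_pos":[-1,3,-94],"angular":[0,0,0],"fingers":1},{"delta_pos":[-1,3,-94],"angular":[0,0,0],"fingers":1},{"delta_pos":[-1,3,-94],"angular":[0,0,0],"fingers":0.5},{"delta_pos":[-1,3,-94],"angular":[0,0,0],"fingers":0.5},{"delta_pos":[-1,3,-94],"angular":[0,0,0],"fingers":0.5},{"delta_pos":[-1,3,-94],"angular":[0,0,0],"fingers":0.5}]' 30
python3 -m jog '[{"delta_pos":[0,0,25],"angular":[0,0,0],"fingers":0.5},{"delta_pos":[0,0,70],"angular":[0,0,0],"fingers":0.5},{"delta_pos":[0,40,100],"angular":[0,0,0],"fingers":0.5},{"delta_pos":[0,100,100],"angular":[0,0,0],"fingers":0.5},{"delta_pos":[0,160,100],"angular":[0,0,0],"fingers":0.5},{"delta_pos":[0,220,100],"angular":[0,0,0],"fingers":0.5},{"delta_pos":[0,280,100],"angular":[0,0,0],"fingers":0.5},{"delta_pos":[0,340,100],"angular":[0,0,0],"fingers":0.5},{"delta_pos":[0,390,100],"angular":[0,0,0],"fingers":0.5},{"delta_pos":[0,415,100],"angular":[0,0,0],"fingers":0.5}]'
python3 -m jog '[{"delta_pos":[0,0,-20],"angular":[0,0,0],"fingers":0.5},{"delta_pos":[0,0,-20],"angular":[0,0,0],"fingers":0.5}]'
python3 - <<'E'
from h import *
c=cap('wrist','w5');z=ctrl.sense()['eef_pos']
print(rim(c,z[0],z[1],z[2]+16)[:2])
E
```

```text
time_s: 8.55
eef_pos: [445.8, -75.4, 65.4]
ee_rot: [0.001, 0.0, 1.0, -0.0]
force: [-0.4, -0.0, 6.1]
grip_width: 0.714
grip_force: 31.7
time_s: 9.8
eef_pos: [444.4, 342.2, 164.4]
ee_rot: [0.0, -0.001, 1.0, 0.0]
force: [-0.4, -0.1, -0.8]
grip_width: 0.706
grip_force: 33.5
time_s: 10.05
eef_pos: [444.2, 339.7, 143.4]
ee_rot: [-0.001, 0.0, 1.0, -0.001]
force: [0.7, 0.2, -0.5]
grip_width: 0.71
grip_force: 33.4
(array([421.3, 378.6,  26.9]), array([388., 194., 501., 375.]))
```

View pics/w5.png

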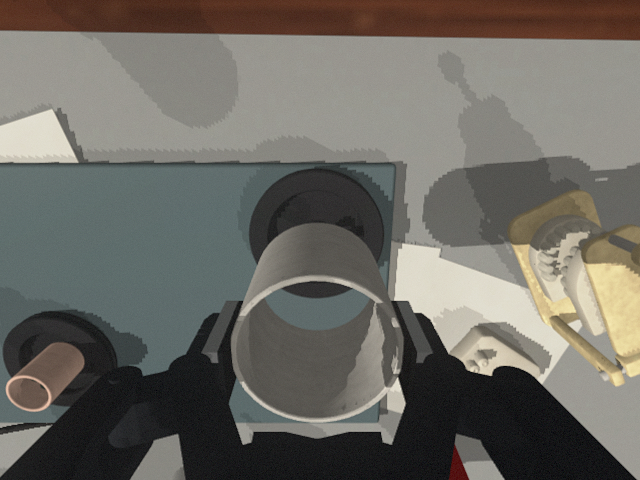

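Ring 62 is held level, with its rim ellipse centred at (317,349). The empty former 62 is behind it at (320,232). Working out the offset from the far rim.

```bash
python3 - <<'E'
from h import *
c=np.load('pics/w5.npz')
f=ray(c,317,421.5,159);print('ring x',f[0]-31)
for l,r in((231,403),): print('ring y',(ray(c,l,349,159)[1]+ray(c,r,349,159)[1])/2)
im=c['pixels'].astype(int);R,G,V=im[...,2],im[...,1],im.max(2)
m=((R>G-5)&(V<85)).astype(np.uint8);m[:, :235]=0;m[:,410:]=0;m[240:]=0
m=cv2.morphologyEx(m,cv2.MORPH_OPEN,np.ones((5,5)));a,P=dense(c,m,320,190,21);s=(P[:,1]<232)&(P[:,0]>236)
print(circ(a[s]),s.sum())
E
```

```text
ring x 442.1978832159555
ring y 340.14007529446735
(np.float64(444.84355476796173), np.float64(339.5877938998059), np.float64(46.64536579135236)) 184
```

```bash
python3 -m jog '[{"delta_pos":[2.5,0,-30],"angular":[0,0,0],"fingers":0.5},{"delta_pos":[2.5,0,-55],"angular":[0,0,0],"fingers":0.5},{"delta_pos":[2.5,0,-70],"angular":[0,0,0],"fingers":0.5},{"delta_pos":[2.5,0,-78],"angular":[0,0,0],"fingers":0.5},{"delta_pos":[2.5,0,-81],"angular":[0,0,0],"fingers":0.5},{"delta_pos":[2.5,0,-83],"angular":[0,0,0],"fingers":0.5},{"delta_pos":[2.5,0,-83],"angular":[0,0,0],"fingers":0.5},{"delta_pos":[2.5,0,-83],"angular":[0,0,0],"fingers":0.5}]'
```

```text
time_s: 11.1
eef_pos: [447.7, 339.9, 61.6]
ee_rot: [0.0, 0.0, 1.0, 0.0]
force: [-0.3, 0.6, -0.8]
grip_width: 0.712
grip_force: 33.4
```

```bash
python3 -m jog '[{"delta_pos":[0,0,-2],"angular":[0,0,0],"fingers":0.5},{"delta_pos":[0,0,-2],"angular":[0,0,0],"fingers":0.5},{"delta_pos":[0,0,-2],"angular":[0,0,0],"fingers":0.9},{"delta_pos":[0,0,-2],"angular":[0,0,0],"fingers":1},{"delta_pos":[0,0,-2],"angular":[0,0,0],"fingers":1}]'
python3 -m jog '[{"delta_pos":[0,0,30],"angular":[0,0,0],"fingers":1},{"delta_pos":[0,0,80],"angular":[0,0,0],"fingers":1},{"delta_pos":[30,-30,130],"angular":[0,0,0],"fingers":1},{"delta_pos":[80,-60,188],"angular":[0,0,0],"fingers":1},{"delta_pos":[120,-100,188],"angular":[0,0,0],"fingers":1},{"delta_pos":[160,-150,188],"angular":[0,0,0],"fingers":1},{"delta_pos":[190,-200,188],"angular":[0,0,0],"fingers":1},{"delta_pos":[190,-205,188],"angular":[0,0,0],"fingers":1},{"delta_pos":[190,-205,188],"angular":[0,0,0],"fingers":1}]'|head -2
python3 - <<'E'
from h import *
c=cap('wrist','w6');print(cen(c).round(1));print(rim(c,553,134,55,80,130)[:2]);print('62',rim(c,446,340,75)[:2],meas(c,553,134,55))
E
```

```text
time_s: 11.72
eef_pos: [447.5, 339.8, 59.2]
ee_rot: [-0.0, 0.0, 1.0, -0.0]
force: [-0.3, -0.4, -0.2]
grip_width: 1.0
grip_force: 0.0
time_s: 12.85
eef_pos: [637.5, 134.5, 247.0]
[554.4 135.1 373.1]
(array([552.3, 134. ,  15.8]), array([296.,  86., 335., 127.]))
62 (array([483.5, 354.1,   4.2]), array([621.,   0., 639.,   4.])) {'former': array([553.6, 131.7,  42.1]), 'ring': array([552.3, 134. ,  16. ]), 'px': array([296.,  86., 335., 128.])}
```

View pics/w6.png

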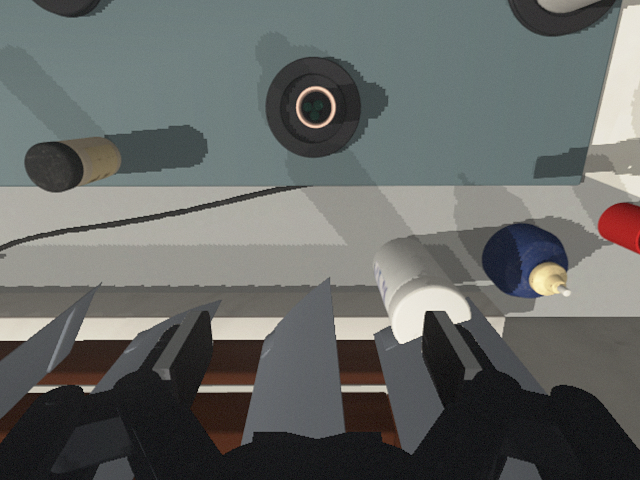

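Ring 32 is at (316,107) with former 52 around it, centred at (314,107). Going to grasp it.

```bash
python3 -m jog '[{"delta_pos":[-45,0,-10],"angular":[0,0,0],"fingers":1},{"delta_pos":[-85,0,-40],"angular":[0,0,0],"fingers":1},{"delta_pos":[-85,0,-100],"angular":[0,0,0],"fingers":1},{"delta_pos":[-85,0,-150],"angular":[0,0,0],"fingers":1},{"delta_pos":[-85,0,-185],"angular":[0,0,0],"fingers":1},{"delta_pos":[-85,0,-196],"angular":[0,0,0],"fingers":1},{"delta_pos":[-85,0,-196],"angular":[0,0,0],"fingers":1},{"delta_pos":[-85,0,-196],"angular":[0,0,0],"fingers":0.2},{"delta_pos":[-85,0,-196],"angular":[0,0,0],"fingers":0.2},{"delta_pos":[-85,0,-196],"angular":[0,0,0],"fingers":0.2}]' 30 | head -2
python3 -m jog '[{"delta_pos":[0,0,0],"angular":[0,0,0],"fingers":0.2},{"delta_pos":[0,0,0],"angular":[0,0,0],"fingers":0.2}]'
```

```text
time_s: 14.15
eef_pos: [552.8, 134.8, 52.0]
time_s: 14.4
eef_pos: [552.9, 135.0, 51.9]
ee_rot: [0.001, 0.0, 1.0, 0.0]
force: [0.1, 1.4, 5.7]
grip_width: 0.361
grip_force: 29.5
```

```bash
python3 -m jog '[{"delta_pos":[0,0,40],"angular":[0,0,0],"fingers":0.2},{"delta_pos":[0,0,95],"angular":[0,0,0],"fingers":0.2},{"delta_pos":[0,-20,150],"angular":[0,0,0],"fingers":0.2},{"delta_pos":[-10,-80,160],"angular":[0,0,0],"fingers":0.2},{"delta_pos":[-20,-140,160],"angular":[0,0,0],"fingers":0.2},{"delta_pos":[-25,-190,160],"angular":[0,0,0],"fingers":0.2},{"delta_pos":[-25,-212,160],"angular":[0,0,0],"fingers":0.2},{"delta_pos":[-25,-212,160],"angular":[0,0,0],"fingers":0.2},{"delta_pos":[-25,-212,160],"angular":[0,0,0],"fingers":0.2}]'
python3 - <<'E'
from h import *
c=cap('wrist','w7');print(cen(c).round(1))
im=c['pixels'].astype(int);R,G,V=im[...,2],im[...,1],im.max(2)
u,v=proj(c,(445,-76,21));yy,xx=np.mgrid[:480,:640]
m=((R>G-5)&(V<85)&(np.hypot(xx-u,yy-v)<65)).astype(np.uint8);m=cv2.morphologyEx(m,cv2.MORPH_OPEN,np.ones((3,3)))
a,P=dense(c,m,u,v,21);print(np.round(circ(a),1),P.min(0),P.max(0))
E
```

```text
time_s: 15.52
eef_pos: [527.4, -76.4, 211.0]
ee_rot: [-0.0, 0.0, 1.0, 0.0]
force: [0.7, 0.7, -0.2]
grip_width: 0.362
grip_force: 31.1
[444.4 -76.  337.1]
[444.5 -74.8  33.7] [276.  64.] [360. 152.]
```

View pics/w7.png

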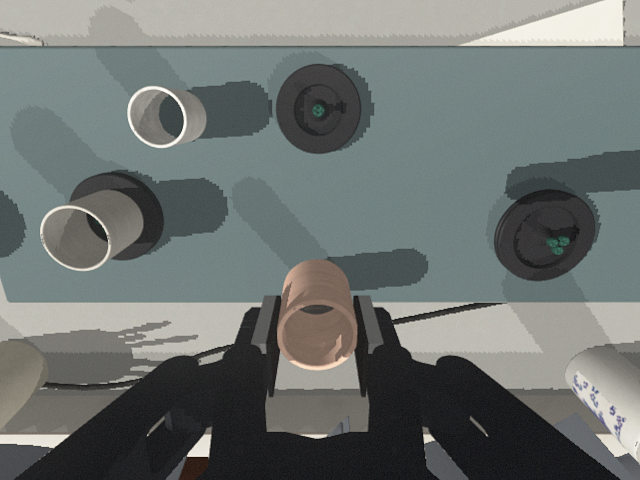

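The held ring 32 has its rim at (317,336). Former 32 is empty at (318,108), with one green crown.

```bash
python3 - <<'E'
from h import *
c=np.load('pics/w7.npz');z=ctrl.sense()['eef_pos'];print(z)
a,b,P=rim(c,z[0],z[1],214,50,90);print(a,b)
print('ring x',ray(c,317,371,214)[0]-16,'y',ray(c,317,336,214)[1])
print('far bottom check former', (ray(c,318,64,21)+ray(c,318,152,21))/2, 'crown',ray(c,318,110,40))
E
python3 -m jog '[{"delta_pos":[-40,1.5,-20],"angular":[0,0,0],"fingers":0.2},{"delta_pos":[-82,1.5,-60],"angular":[0,0,0],"fingers":0.2},{"delta_pos":[-82,1.5,-110],"angular":[0,0,0],"fingers":0.2},{"delta_pos":[-82,1.5,-120],"angular":[0,0,0],"fingers":0.2},{"delta_pos":[-82,1.5,-120],"angular":[0,0,0],"fingers":0.2},{"delta_pos":[-82,1.5,-120],"angular":[0,0,0],"fingers":0.2}]'|head -2
```

```text
[527.48893774 -76.18927266 211.12478691]
[531.7 -76.3  28.5] [273. 262. 361. 411.]
ring x 527.4370163188106 y -75.94495059772889
far bottom check former [444.26731547 -74.91013344  21.        ] crown [444.55680845 -74.9763085   40.        ]
time_s: 16.32
eef_pos: [446.7, -75.8, 92.8]
```

```bash
python3 -m jog '[{"delta_pos":[-1,0.5,-15],"angular":[0,0,0],"fingers":0.2},{"delta_pos":[-1,0.5,-27],"angular":[0,0,0],"fingers":0.2},{"delta_pos":[-1,0.5,-34],"angular":[0,0,0],"fingers":0.2},{"delta_pos":[-1,0.5,-37],"angular":[0,0,0],"fingers":0.2},{"delta_pos":[-1,0.5,-37],"angular":[0,0,0],"fingers":0.2},{"delta_pos":[-1,0.5,-37],"angular":[0,0,0],"fingers":0.2}]'
```

```text
time_s: 17.08
eef_pos: [444.7, -75.2, 54.6]
ee_rot: [0.0, 0.0, 1.0, -0.0]
force: [-0.6, 0.1, -1.7]
grip_width: 0.362
grip_force: 31.1
```

```bash
python3 -m jog '[{"delta_pos":[0,0,-2],"angular":[0,0,0],"fingers":0.2},{"delta_pos":[0,0,-2],"angular":[0,0,0],"fingers":0.2},{"delta_pos":[0,0,-2],"angular":[0,0,0],"fingers":0.6},{"delta_pos":[0,0,-2],"angular":[0,0,0],"fingers":0.9},{"delta_pos":[0,0,-2],"angular":[0,0,0],"fingers":0.9},{"delta_pos":[0,0,40],"angular":[0,0,0],"fingers":1},{"delta_pos":[0,0,95],"angular":[0,0,0],"fingers":1},{"delta_pos":[30,-30,150],"angular":[0,0,0],"fingers":1},{"delta_pos":[60,-70,192],"angular":[0,0,0],"fingers":1},{"delta_pos":[100,-110,192],"angular":[0,0,0],"fingers":1}]' |head -2
python3 -m jog '[{"delta_pos":[40,-40,0],"angular":[0,0,0],"fingers":1},{"delta_pos":[77,-70,0],"angular":[0,0,0],"fingers":1},{"delta_pos":[77,-70,0],"angular":[0,0,0],"fingers":1},{"delta_pos":[77,-70,0],"angular":[0,0,0],"fingers":1},{"delta_pos":[77,-70,0],"angular":[0,0,0],"fingers":1}]'|head -2
python3 - <<'E'
from h import *
c=cap('wrist','w8');print(cen(c).round(1));print(rim(c,537,-255,76)[:2])
print('42',rim(c,450,-190,60,80)[:2])
E
```

```text
time_s: 18.32
eef_pos: [544.9, -185.3, 250.0]
time_s: 18.95
eef_pos: [620.0, -253.3, 247.0]
[ 536.8 -252.8  373. ]
(array([ 535.2, -256.1,   25.8]), array([278.,  70., 347., 142.]))
42 (array([ 460.4, -195.3,   18.1]), array([367.,   0., 427.,  27.]))
```

View pics/w8.png

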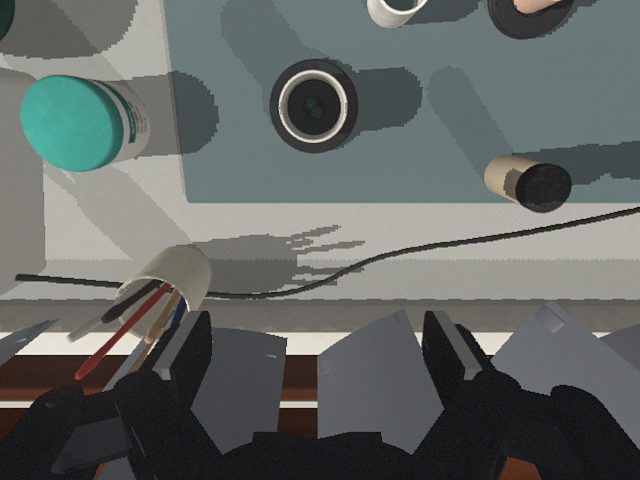

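Ring 52 is at (313,106) on former 42, the pot is at (80,122), and the bottle is at (540,187). Both are clear of the fingers.

```bash
python3 - <<'E'
from h import *
w3=np.load('pics/w3.npz');w8=np.load('pics/w8.npz')
print(hgt2(w3,(133,245.5),w8,(313,142.5)))
E
python3 -m jog '[{"delta_pos":[-45,-2.5,-10],"angular":[0,0,0],"fingers":1},{"delta_pos":[-84.5,-2.5,-40],"angular":[0,0,0],"fingers":1},{"delta_pos":[-84.5,-2.5,-90],"angular":[0,0,0],"fingers":1},{"delta_pos":[-84.5,-2.5,-120],"angular":[0,0,0],"fingers":1},{"delta_pos":[-84.5,-2.5,-140],"angular":[0,0,0],"fingers":1},{"delta_pos":[-84.5,-2.5,-140],"angular":[0,0,0],"fingers":1}]' 30 | head -2
```

```text
(np.float64(75.0), np.float64(561.3936747132954))
time_s: 19.75
eef_pos: [535.3, -255.8, 105.6]
```

```bash
python3 -m jog '[{"delta_pos":[0,0,-30],"angular":[0,0,0],"fingers":1},{"delta_pos":[0,0,-45],"angular":[0,0,0],"fingers":1},{"delta_pos":[0,0,-45],"angular":[0,0,0],"fingers":1},{"delta_pos":[0,0,-45],"angular":[0,0,0],"fingers":0.4},{"delta_pos":[0,0,-45],"angular":[0,0,0],"fingers":0.4},{"delta_pos":[0,0,-45],"angular":[0,0,0],"fingers":0.4},{"delta_pos":[0,0,-45],"angular":[0,0,0],"fingers":0.4},{"delta_pos":[0,0,-45],"angular":[0,0,0],"fingers":0.4}]' 30
python3 -m jog '[{"delta_pos":[0,0,30],"angular":[0,0,0],"fingers":0.4},{"delta_pos":[0,0,85],"angular":[0,0,0],"fingers":0.4},{"delta_pos":[0,20,140],"angular":[0,0,0],"fingers":0.4},{"delta_pos":[0,80,140],"angular":[0,0,0],"fingers":0.4},{"delta_pos":[0,140,140],"angular":[0,0,0],"fingers":0.4},{"delta_pos":[0,200,140],"angular":[0,0,0],"fingers":0.4},{"delta_pos":[5,260,140],"angular":[0,0,0],"fingers":0.4},{"delta_pos":[10,320,140],"angular":[0,0,0],"fingers":0.4},{"delta_pos":[16,370,140],"angular":[0,0,0],"fingers":0.4},{"delta_pos":[18,388,140],"angular":[0,0,0],"fingers":0.4}]'
python3 -m jog '[{"delta_pos":[0,0,-40],"angular":[0,0,0],"fingers":0.4},{"delta_pos":[0,0,-50],"angular":[0,0,0],"fingers":0.4},{"delta_pos":[0,0,-50],"angular":[0,0,0],"fingers":0.4},{"delta_pos":[0,0,-50],"angular":[0,0,0],"fingers":0.4}]' | head -2
python3 - <<'E'
from h import *
c=cap('wrist','w9');print(cen(c).round(1))
E
```

```text
time_s: 20.75
eef_pos: [536.4, -257.2, 62.1]
ee_rot: [0.001, 0.0, 1.0, -0.001]
force: [0.1, -1.8, 6.0]
grip_width: 0.602
grip_force: 30.8
time_s: 22.0
eef_pos: [553.5, 134.0, 200.8]
ee_rot: [-0.0, -0.001, 1.0, 0.0]
force: [-0.1, -0.7, -0.5]
grip_width: 0.604
grip_force: 32.0
time_s: 22.5
eef_pos: [554.6, 131.0, 152.5]
[471.2 131.5 278.3]
```

View pics/w9.png

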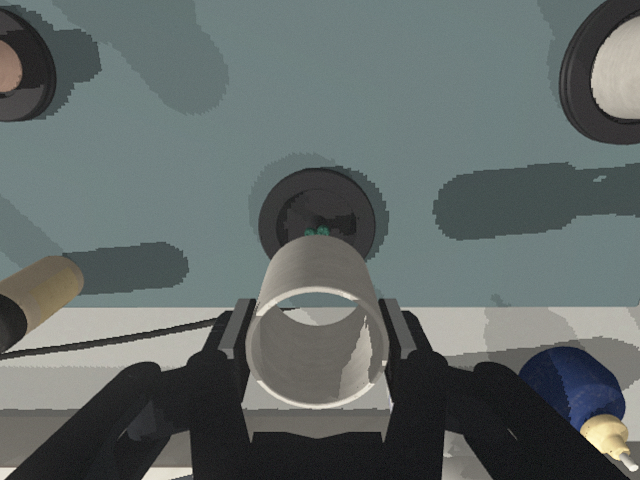

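Ring 52 is held level, with its rim at (317,347). The empty former 52 is at (318,222) with its crowns at (318,231).

```bash
python3 - <<'E'
from h import *
c=np.load('pics/w9.npz')
print('ring x',ray(c,317,407.5,166.5)[0]-26,'y',(ray(c,247,347,166.5)[1]+ray(c,388.5,347,166.5)[1])/2)
im=c['pixels'].astype(int);R,G,V=im[...,2],im[...,1],im.max(2)
m=((R>G-5)&(V<85)).astype(np.uint8);m[:,:250]=0;m[:,385:]=0;m[260:]=0
m=cv2.morphologyEx(m,cv2.MORPH_OPEN,np.ones((3,3)));a,P=dense(c,m,300,200,21);s=(P[:,1]<240)
print(np.round(circ(a[s]),1),'near edge x',ray(c,318,168,21)[0]+43)
E
```

```text
ring x 552.4677539883071 y 131.7399310487615
[552.3 131.3  41.9] near edge x 552.929867140586
```

```bash
python3 -m jog '[{"delta_pos":[0.3,0,-40],"angular":[0,0,0],"fingers":0.4},{"delta_pos":[0.3,0,-65],"angular":[0,0,0],"fingers":0.4},{"delta_pos":[0.3,0,-82],"angular":[0,0,0],"fingers":0.4},{"delta_pos":[0.3,0,-90],"angular":[0,0,0],"fingers":0.4},{"delta_pos":[0.3,0,-94],"angular":[0,0,0],"fingers":0.4},{"delta_pos":[0.3,0,-95],"angular":[0,0,0],"fingers":0.4},{"delta_pos":[0.3,0,-95],"angular":[0,0,0],"fingers":0.4}]'
```

```text
time_s: 23.42
eef_pos: [554.6, 131.5, 56.7]
ee_rot: [0.001, 0.0, 1.0, -0.0]
force: [-0.4, 0.0, -1.6]
grip_width: 0.598
grip_force: 32.0
```

```bash
python3 -m jog '[{"delta_pos":[0,0,-1],"angular":[0,0,0],"fingers":0.8},{"delta_pos":[0,0,-1],"angular":[0,0,0],"fingers":1},{"delta_pos":[0,0,-1],"angular":[0,0,0],"fingers":1},{"delta_pos":[0,0,40],"angular":[0,0,0],"fingers":1},{"delta_pos":[0,0,95],"angular":[0,0,0],"fingers":1},{"delta_pos":[0,-30,150],"angular":[0,0,0],"fingers":1},{"delta_pos":[0,-80,190],"angular":[0,0,0],"fingers":1},{"delta_pos":[0,-140,190],"angular":[0,0,0],"fingers":1},{"delta_pos":[0,-200,190],"angular":[0,0,0],"fingers":1},{"delta_pos":[0,-260,190],"angular":[0,0,0],"fingers":1}]'|head -2
python3 -m jog '[{"delta_pos":[-20,-55,0],"angular":[0,0,0],"fingers":1},{"delta_pos":[-20,-63,0],"angular":[0,0,0],"fingers":1},{"delta_pos":[-20,-63,0],"angular":[0,0,0],"fingers":1},{"delta_pos":[-20,-63,0],"angular":[0,0,0],"fingers":1}]'|head -2
python3 - <<'E'
from h import *
c=cap('wrist','w10');print(cen(c).round(1));print('42',rim(c,450,-190,60,80)[:2]);print('32',rim(c,445,-75,55,80)[:2])
im=c['pixels'].astype(int);R,G,V=im[...,2],im[...,1],im.max(2)
u,v=proj(c,(535,-256,21));yy,xx=np.mgrid[:480,:640]
m=((R>G-5)&(V<85)&(np.hypot(xx-u,yy-v)<65)).astype(np.uint8);m=cv2.morphologyEx(m,cv2.MORPH_OPEN,np.ones((3,3)))
a,P=dense(c,m,u,v,21);print('former42',np.round(circ(a),1),P.min(0),P.max(0))
E
```

```text
time_s: 24.68
eef_pos: [554.0, -130.5, 246.4]
time_s: 25.18
eef_pos: [534.6, -190.3, 246.2]
[ 451.5 -190.   372.2]
42 (array([ 449.3, -189.7,   20.6]), array([291.,  78., 343., 133.]))
32 (array([444.6, -80.3,  18.7]), array([427.,  78., 480., 121.]))
former42 [ 534.5 -255.3   39.3] [209. 159.] [290. 238.]
```

View pics/w10.png

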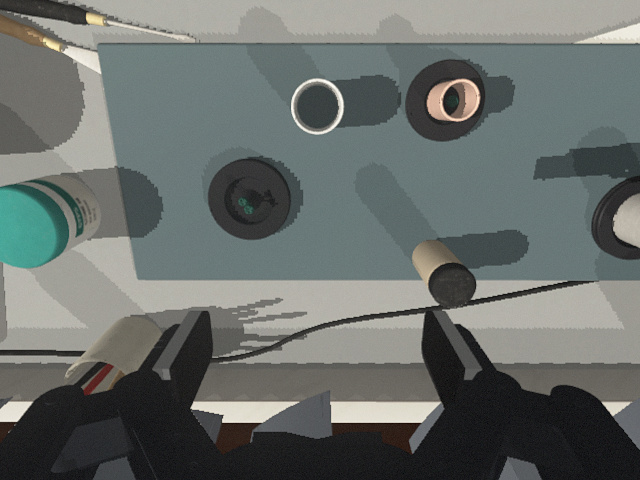

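Ring 42 is at (317,106), the empty former 42 is at (250,199), and ring 32 sits inside its former at (452,102).

```bash
python3 -m jog '[{"delta_pos":[-45,0.5,-20],"angular":[0,0,0],"fingers":1},{"delta_pos":[-85,0.5,-60],"angular":[0,0,0],"fingers":1},{"delta_pos":[-85,0.5,-110],"angular":[0,0,0],"fingers":1},{"delta_pos":[-85,0.5,-160],"angular":[0,0,0],"fingers":1},{"delta_pos":[-85,0.5,-190],"angular":[0,0,0],"fingers":1},{"delta_pos":[-85,0.5,-196],"angular":[0,0,0],"fingers":1},{"delta_pos":[-85,0.5,-196],"angular":[0,0,0],"fingers":1},{"delta_pos":[-85,0.5,-196],"angular":[0,0,0],"fingers":0.3},{"delta_pos":[-85,0.5,-196],"angular":[0,0,0],"fingers":0.3},{"delta_pos":[-85,0.5,-196],"angular":[0,0,0],"fingers":0.3}]' 30|head -2
python3 -m jog '[{"delta_pos":[0,0,0],"angular":[0,0,0],"fingers":0.3},{"delta_pos":[0,0,0],"angular":[0,0,0],"fingers":0.3},{"delta_pos":[0,0,0],"angular":[0,0,0],"fingers":0.3}]'
python3 -m jog '[{"delta_pos":[0,0,40],"angular":[0,0,0],"fingers":0.3},{"delta_pos":[0,0,85],"angular":[0,0,0],"fingers":0.3},{"delta_pos":[45,-30,100],"angular":[0,0,0],"fingers":0.3},{"delta_pos":[84,-65,100],"angular":[0,0,0],"fingers":0.3},{"delta_pos":[84,-65,100],"angular":[0,0,0],"fingers":0.3},{"delta_pos":[84,-65,100],"angular":[0,0,0],"fingers":0.3},{"delta_pos":[84,-65,100],"angular":[0,0,0],"fingers":0.3}]'
python3 - <<'E'
from h import *
c=cap('wrist','w11');print(cen(c).round(1))
E
```

```text
time_s: 26.48
eef_pos: [449.6, -191.3, 50.8]
time_s: 26.85
eef_pos: [449.6, -191.3, 50.7]
ee_rot: [0.001, 0.0, 1.0, -0.0]
force: [-0.7, 0.1, 6.0]
grip_width: 0.476
grip_force: 33.7
time_s: 27.72
eef_pos: [532.7, -255.4, 150.2]
ee_rot: [-0.0, 0.0, 1.0, 0.0]
force: [-0.1, 0.6, -0.8]
grip_width: 0.473
grip_force: 33.1
[ 449.6 -255.   276.3]
```

View pics/w11.png

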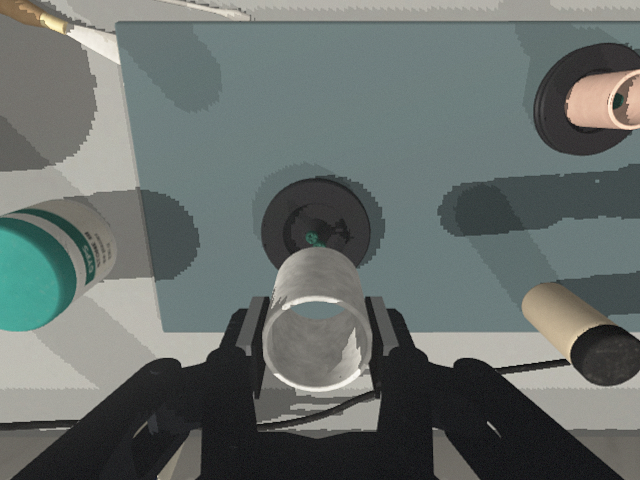

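Ring 42 is held with its rim at (318,343), and the empty former 42 is at (316,231).

```bash
python3 - <<'E'
from h import *
c=np.load('pics/w11.npz')
print('ring x',ray(c,317,390.5,159.8)[0]-21,'y',(ray(c,263,343,159.8)[1]+ray(c,372.5,343,159.8)[1])/2)
im=c['pixels'].astype(int);R,G,V=im[...,2],im[...,1],im.max(2)
m=((R>G-5)&(V<85)).astype(np.uint8);m[:,:250]=0;m[:,385:]=0;m[255:]=0
m=cv2.morphologyEx(m,cv2.MORPH_OPEN,np.ones((3,3)));a,P=dense(c,m,300,200,21);s=(P[:,1]<250)
print(np.round(circ(a[s]),1),'near edge x',ray(c,317,178,21)[0]+40,'y',(ray(c,261,230,21)[1]+ray(c,371,230,21)[1])/2)
c2=np.load('pics/w10.npz')
E
```

```text
ring x 531.4989858294385 y -254.65872162975086
[ 533.9 -255.9   39. ] near edge x 534.227761183578 y -255.5299501802677
```

```bash
python3 -m jog '[{"delta_pos":[2.2,-0.5,-40],"angular":[0,0,0],"fingers":0.3},{"delta_pos":[2.2,-0.5,-65],"angular":[0,0,0],"fingers":0.3},{"delta_pos":[2.2,-0.5,-80],"angular":[0,0,0],"fingers":0.3},{"delta_pos":[2.2,-0.5,-87],"angular":[0,0,0],"fingers":0.3},{"delta_pos":[2.2,-0.5,-91],"angular":[0,0,0],"fingers":0.3},{"delta_pos":[2.2,-0.5,-93],"angular":[0,0,0],"fingers":0.3},{"delta_pos":[2.2,-0.5,-93.5],"angular":[0,0,0],"fingers":0.3},{"delta_pos":[2.2,-0.5,-93.5],"angular":[0,0,0],"fingers":0.3}]'
```

```text
time_s: 28.78
eef_pos: [535.6, -256.6, 56.9]
ee_rot: [0.0, 0.0, 1.0, -0.0]
force: [0.3, -0.2, -0.5]
grip_width: 0.475
grip_force: 33.1
```

```bash
python3 -m jog '[{"delta_pos":[0,0,-1],"angular":[0,0,0],"fingers":0.3},{"delta_pos":[0,0,-1],"angular":[0,0,0],"fingers":0.7},{"delta_pos":[0,0,-1],"angular":[0,0,0],"fingers":1},{"delta_pos":[0,0,-1],"angular":[0,0,0],"fingers":1},{"delta_pos":[0,0,40],"angular":[0,0,0],"fingers":1},{"delta_pos":[0,0,95],"angular":[0,0,0],"fingers":1},{"delta_pos":[0,30,150],"angular":[0,0,0],"fingers":1},{"delta_pos":[30,60,190],"angular":[0,0,0],"fingers":1},{"delta_pos":[50,90,190],"angular":[0,0,0],"fingers":1},{"delta_pos":[50,90,190],"angular":[0,0,0],"fingers":1}]'|head -2
python3 -m jog '[{"delta_pos":[0,0,0],"angular":[0,0,0],"fingers":1},{"delta_pos":[0,0,0],"angular":[0,0,0],"fingers":1}]'|head -2
python3 -c "
from h import *
cap('wrist','v1')"
python3 -m jog '[{"delta_pos":[-50,0,0],"angular":[0,0,0],"fingers":1},{"delta_pos":[-100,0,0],"angular":[0,0,0],"fingers":1},{"delta_pos":[-100,0,0],"angular":[0,0,0],"fingers":1},{"delta_pos":[-100,0,0],"angular":[0,0,0],"fingers":1},{"delta_pos":[-100,0,0],"angular":[0,0,0],"fingers":1}]'|head -2
python3 -c "
from h import *
cap('wrist','v2')"
python3 -m jog '[{"delta_pos":[0,60,0],"angular":[0,0,0],"fingers":1},{"delta_pos":[0,120,0],"angular":[0,0,0],"fingers":1},{"delta_pos":[0,180,0],"angular":[0,0,0],"fingers":1},{"delta_pos":[0,240,0],"angular":[0,0,0],"fingers":1},{"delta_pos":[0,300,0],"angular":[0,0,0],"fingers":1},{"delta_pos":[0,360,0],"angular":[0,0,0],"fingers":1},{"delta_pos":[0,400,0],"angular":[0,0,0],"fingers":1},{"delta_pos":[0,400,0],"angular":[0,0,0],"fingers":1},{"delta_pos":[0,400,0],"angular":[0,0,0],"fingers":1},{"delta_pos":[0,400,0],"angular":[0,0,0],"fingers":1}]'|head -2
python3 -c "
from h import *
cap('wrist','v3')"
python3 -m jog '[{"delta_pos":[50,0,0],"angular":[0,0,0],"fingers":1},{"delta_pos":[100,0,0],"angular":[0,0,0],"fingers":1},{"delta_pos":[100,0,0],"angular":[0,0,0],"fingers":1},{"delta_pos":[100,0,0],"angular":[0,0,0],"fingers":1},{"delta_pos":[100,0,0],"angular":[0,0,0],"fingers":1}]'|head -2
python3 - <<'E'
from h import *
cap('wrist','v4')
L=lambda n:np.load('pics/%s.npz'%n)
for name,a,b,x,y,zt,r in(('62','v3','v4',446,340,75,31),('52','v3','v4',553,132,70,26),('42','v1','v2',535,-256,65,21),('32','v1','v2',444.5,-75,55,16)):
    q=[]
    for n in(a,b):
        _,bb,P=rim(L(n),x,y,zt,2*r+22); i=P[:,1]>=bb[3]-.5; q.append((P[i,0].mean(),bb[3]+.5))
        print(n,bb,end=' ')
    z,xf=hgt2(L(a),q[0],L(b),q[1]);print(name,'top z',z,'expect',zt,'x',round(xf-r,1),'y',round(ray(L(b),*q[1],zt)[1],1))
E
```

```text
time_s: 30.02
eef_pos: [586.2, -164.7, 246.7]
time_s: 30.28
eef_pos: [585.0, -167.4, 246.4]
time_s: 30.95
eef_pos: [486.2, -166.9, 246.6]
time_s: 32.25
eef_pos: [485.8, 232.5, 246.7]
time_s: 32.92
eef_pos: [584.7, 233.4, 247.3]
v3 [399. 126. 503. 211.] v4 [414.   0. 517.  77.] 62 top z 85.0 expect 75 x 449.3 y 335.7
v3 [177. 241. 244. 311.] v4 [161. 144. 236. 207.] 52 top z 70.0 expect 70 x 553.6 y 132.6
v1 [182. 125. 244. 179.] v2 [195. 227. 249. 285.] 42 top z 63.0 expect 65 x 536.0 y -256.0
v1 [407.   5. 458.  58.] v2 [397. 139. 443. 180.] 32 top z 43.0 expect 55 x 447.1 y -75.5
```

```bash
python3 - <<'E'
from h import *
L=lambda n:np.load('pics/%s.npz'%n)
for n,x,y,zt,r in(('v1',444.5,-75,55,16),('v2',444.5,-75,55,16),('v3',446,340,75,31),('v4',446,340,75,31)):
    c=L(n);u,v=proj(c,(x+r,y,zt)).round().astype(int)
    print(n,'pred far',proj(c,(x+r,y,zt)).round(1),'if 6 high',proj(c,(x+r,y,zt+6)).round(1),[(v+k,c['pixels'][v+k,u].tolist()) for k in range(-7,9)])
E
```

```text
v1 pred far [435.4  52.8] if 6 high [437.8  51.6] [(np.int64(46), [30, 31, 36]), (np.int64(47), [36, 29, 32]), (np.int64(48), [31, 32, 31]), (np.int64(49), [95, 108, 132]), (np.int64(50), [166, 190, 229]), (np.int64(51), [188, 217, 245]), (np.int64(52), [166, 188, 228]), (np.int64(53), [111, 130, 155]), (np.int64(54), [90, 99, 122]), (np.int64(55), [37, 38, 40]), (np.int64(56), [32, 32, 33]), (np.int64(57), [40, 40, 42]), (np.int64(58), [48, 48, 50]), (np.int64(59), [45, 46, 44]), (np.int64(60), [51, 51, 50]), (np.int64(61), [55, 56, 56])]
v2 pred far [423.1 179.9] if 6 high [425.  181.2] [(np.int64(173), [85, 95, 113]), (np.int64(174), [84, 94, 113]), (np.int64(175), [80, 88, 107]), (np.int64(176), [83, 94, 114]), (np.int64(177), [120, 138, 168]), (np.int64(178), [173, 198, 236]), (np.int64(179), [167, 193, 231]), (np.int64(180), [90, 97, 114]), (np.int64(181), [42, 42, 42]), (np.int64(182), [52, 52, 53]), (np.int64(183), [58, 58, 56]), (np.int64(184), [52, 54, 54]), (np.int64(185), [49, 51, 50]), (np.int64(186), [50, 51, 53]), (np.int64(187), [50, 50, 53]), (np.int64(188), [57, 54,
[... 430 characters left out ...]
9), [116, 114, 100]), (np.int64(210), [112, 113, 98]), (np.int64(211), [113, 114, 99]), (np.int64(212), [115, 115, 102]), (np.int64(213), [115, 115, 99])]
v4 pred far [460.3  74. ] if 6 high [463.3  73.2] [(np.int64(67), [36, 39, 38]), (np.int64(68), [60, 62, 64]), (np.int64(69), [84, 89, 91]), (np.int64(70), [79, 86, 87]), (np.int64(71), [100, 108, 109]), (np.int64(72), [155, 166, 171]), (np.int64(73), [191, 203, 210]), (np.int64(74), [176, 188, 194]), (np.int64(75), [124, 134, 138]), (np.int64(76), [73, 77, 79]), (np.int64(77), [36, 34, 36]), (np.int64(78), [52, 52, 54]), (np.int64(79), [56, 56, 58]), (np.int64(80), [53, 52, 55]), (np.int64(81), [54, 54, 55]), (np.int64(82), [56, 55, 56])]
```

Rim positions in two views match all four rings being fully seated: tops at 75, 70, 65 and 55, each within about 2 mm. Handing in.

```bash
python3 -c "
from rig import ctrl
print(ctrl.finish_job())"
```

```text
the job is handed in; nothing more can be done
None
```

All four rings stand fully down on their own formers, checked by rim height from two views, and the job was handed in at about 33 s with the bottle and pot never approached.

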